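# Load brass pins from the rocker-gate feeder of a corner press

## Task

Push the loading slide fully home under the mouth of the pin feeder, then press the red pad of the feeder's rocker down and keep it down until all three brass pins have rolled out under the lifted gate into the slide's tray. Then let the pad come back up so that the gate closes again. Nothing is to be gripped: work with the fingertips, do not touch or pick up the pins, and leave the cup, the cleat and the other things lying about where they are.

Things in the scene. Friction and masses are not known exactly. Their poses are not given: they have to be found in the camera images.
- push_plate (a point): Centre of the near face of the loading slide's blue upright push plate, 59 mm above the work surface. The plate is 70 mm wide (along this frame's y), its top edge is 80 mm and its lower edge 14 mm above the work surface; the near face looks along -x of this frame. Pushing it along this frame's +x moves the slide home. Frame: x = the direction home, y = left, z up; it is the yaw of the whole feeder. Free room of at least 45 mm in front of the face.
- tray_floor (a point): Centre of the inner floor of the slide's open aluminium tray (inside 62 mm along x, 88 mm along y), 41 mm ahead of the push plate's near face. The brown floor slopes down 5 degrees towards -y; the wall at -y rises 33 mm, the side walls 29 mm, the wall at +y (under the chute mouth) 9 mm above this point. Same axes as push_plate. A pin lying in the tray has its centre 5 to 15 mm above this point.
- slide (a joint): Loading slide, m: 0 = fully home against its end stop, tray under the chute mouth; up to 0.095 = drawn out towards -x of its frame. It starts drawn out by 0.05 to 0.09, slides with about 2.5 N of friction and stays where it is left.
- pad_top (a point): Centre of the top of the round red press pad (solid rocker_c2; 40 mm diameter, 8 mm thick) on the tail end of the yellow rocker, about 151 mm above the work surface at rest, facing up and tilted 12 degrees towards the chute mouth. The pad sits on the hinged rocker, so that this point moves and tilts with it. Nothing taller stands within 70 mm of it.
- rocker_axle (a point): Middle of the rocker's axle, which lies level along this frame's x, 121 mm above the work surface; fixed to the feeder. Axes as push_plate: x = slide's direction home, y = uphill along the chute, from the gate towards the red pad. The pad's top centre at rest is 91 mm along +y and 30 mm above it; the gate is 82 mm along -y of it.
- rocker (a joint): Angle of the rocker, rad: 0 = at rest, gate down on the chute; grows as the red pad is pressed down; 0.30 = hard stop, pad 28 mm lower and 5 mm farther from the axle, gate foot 26 mm higher. The pins begin to pass under the gate at about 0.12 to 0.17 and run freely above 0.2. A spring brings it back to 0: about 2.3 N on the pad starts it, 4.5 N holds it at the stop.
- pin1_center (a point): Centre of the first brass pin (20 mm diameter, 50 mm long, 0.12 kg, lying level across the chute, axis along the slide's direction); the one against the gate. When the gate lifts the pins roll down the 12 degree chute by themselves and drop about 12 mm into the tray, in about a second.
- pin2_center (a point): Centre of the second brass pin, same size, behind the first.
- pin3_center (a point): Centre of the third brass pin, same size, behind the second.
- cup: Grey plastic cup on the feeder's base plate, 54 mm across, 60 mm tall; origin under its centre. To be left alone.
- cleat: L-shaped aluminium corner cleat on the feeder's base plate, legs about 50 mm and 22 mm high. To be left alone.
- profile: Offcut of aluminium frame profile, 130 x 48 x 40 mm, loose on the work surface. To be left alone.
- mallet: Mallet with a wooden handle and rubber head, lying on the work surface. To be left alone.
- wrench: Steel wrench lying on the work surface. To be left alone.
- oil: Yellow oil bottle with red cap, 56 mm across, 130 mm tall, standing. To be left alone.
- square: Try square with brown stock and steel blade, lying on the work surface. To be left alone.

How it is judged:
On the way, in this order (a step that is already met when the one before it is completed fails the run):
1. the loading slide is pushed fully home, with the gate still down (value of joint slide below 0.004 m and value of joint rocker below 0.1 rad), for 0.2 s.
2. the red pad is pressed down with the fingers and begins to lift the gate (value of joint slide below 0.004 m and value of joint rocker above 0.1 rad and contact force between the fingers and rocker_c2 above 0.5 N), for 0.1 s.
3. all three pins have rolled into the tray while the pad is still pressed (x of pin1_center in the frame of tray_floor between -0.02 and 0.02 m and y of pin1_center in the frame of tray_floor between -0.046 and 0.046 m and z of pin1_center in the frame of tray_floor between 0 and 0.022 m and x of pin2_center in the frame of tray_floor between -0.02 and 0.02 m and y of pin2_center in the frame of tray_floor between -0.046 and 0.046 m and z of pin2_center in the frame of tray_floor between 0 and 0.022 m and x of pin3_center in the frame of tray_floor between -0.02 and 0.02 m and y of pin3_center in the frame of tray_floor between -0.046 and 0.046 m and z of pin3_center in the frame of tray_floor between 0 and 0.022 m and value of joint rocker above 0.08 rad), for 0.1 s.
At the end, for the whole second after the job is handed in: The slide is home (within 4 mm of its stop), all three brass pins lie in its tray, and the rocker is back up with the gate closed (below 0.03 rad) (value of joint slide below 0.004 m and value of joint rocker below 0.03 rad and x of pin1_center in the frame of tray_floor between -0.02 and 0.02 m and y of pin1_center in the frame of tray_floor between -0.046 and 0.046 m and z of pin1_center in the frame of tray_floor between 0 and 0.022 m and x of pin2_center in the frame of tray_floor between -0.02 and 0.02 m and y of pin2_center in the frame of tray_floor between -0.046 and 0.046 m and z of pin2_center in the frame of tray_floor between 0 and 0.022 m and x of pin3_center in the frame of tray_floor between -0.02 and 0.02 m and y of pin3_center in the frame of tray_floor between -0.046 and 0.046 m and z of pin3_center in the frame of tray_floor between 0 and 0.022 m); the robot touches nothing.
It fails at once if a pin is touched by the robot (contact force between any of the fingers, the arm and pin1 above 0.3 N or contact force between any of the fingers, the arm and pin2 above 0.3 N or contact force between any of the fingers, the arm and pin3 above 0.3 N).
It fails at once if a pin is lifted (height (world z) of any of pin1_center, pin2_center, pin3_center above 0.09 m).
It fails at once if a bystander is moved by more than 20 mm (distance of any of cup, cleat, profile, mallet, wrench, oil, square from where it was at the start of the episode above 0.02 m).
It also fails if it takes over 54 s, if anything falls off the work surface, if the arm or the gripper's body presses on something with over 40 N, if the wrist force passes 120 N, or if a joint passes its speed limit or range.

## Robot

A 7-joint arm with a two-finger parallel gripper is mounted at the origin on the work surface. World frame = base frame: x ahead of the robot, y to its left, z up, the work surface at z = 0. Lengths are in m, angles in rad, forces in N, time in s.
With the tool pointing down it reaches from about 0.425 to 0.925 m from the base axis. Payload 6.8 kg.
Tool frame: the origin (TCP) lies midway between the tips of the shut fingers; the grasp point (between the pads) lies r.grasp_offset behind it (r.grasp_offset is the distance from the TCP to the grasp point, in m); z points along the fingers, y is the direction in which the jaws open and shut (so a half turn about z gives the same grasp; the last joint's range is limited). The gripper opens to 85 mm and grips with 20 to 120 N. Pads are 22 mm wide; open, the fingers measure 114 mm over their backs; the gripper's body (76 mm by 85 mm) begins 54 mm behind the grasp point. The pads swing forward as they close: fully open they stand 13 mm farther back than shut.
Start: joints at [1.067, 0.477, 0.022, 1.555, -0.011, 1.109, -0.083], TCP at [0.26, -0.623, 0.204] pointing down, gripper open.
Joint ranges: [-2.96, 2.96], [-0.34, 2.1], [-1.41, 1.46], [0.24, 2.44], [-1.37, 4.51], [0.17, 1.92], [-2.96, 2.96]. Speed limits (rad/s): [2.39, 2.39, 3.14, 3.14, 3.14, 3.14, 3.14].

## Interface

Orientations are given as a rotation vector (axis times angle).
In Python, from bench import r gives the robot as it stands. The module is installed in compiled form; this text tells all that it offers.
- The arm moves only by the tool send_rows, never from a script. Its argument "moves" is one flat list of numbers, 4 for each row, row after row: the shift along the tool's x, y, z in mm, then the turn about the tool's z in degrees. A call has 1 to 8 rows; each row is the pose to reach, as a shift and turn from the pose commanded when the call began, along the tool's axes at that moment; what a row does not reach only later rows make up. A row lasts 1/8 s, in which the tool goes at most 62.5 mm and 10.7 degrees, less where a joint would pass 70% of its speed; a pose out of reach is approached as far as the arm can. A call with a gripper value outside its range is refused whole. "hand" is the closure, from 0 (fully open) to 1 (shut), set as the call begins (left out, the last holds). The fingers move at their own pace and stop on an object; "newtons" is the grip in N (left out, the last holds). Time passes only in rows, so rows that repeat a pose let the fingers close. It gives the time, the measured TCP pose, the force and the opening at its end, in the units of the state.
- r.get_obs(): the state, without advancing time (a new reading comes with each control period).
- r.grab_frame(name): name is "scene" or "top" or "wrist"; returns a dict with "img" (384x512x3 uint8, red, green, blue), "mtx" (3x3 intrinsics, pixels), "world_to_cam" (4x4, takes a point from world to camera coordinates). Camera axes: x right, y up, looking along -z (the intrinsics and any distortion apply to the point x, -y, -z); pixel columns grow to the right and rows downward; lengths in m; the calibration is good to about 2 mm. A picture is of the moment at which its call begins. There is no depth.
- r.hand_in(): hands the job in, once; it reports no verdict.
The state is a dict: "clock": time; "joints": joint angles; "qvel": joint speeds; "tau": joint torques, N m; "tcp_pos": TCP position; "orientation": TCP orientation; "contact_force": force on the tool from outside, world axes, zero at the start; "moment": the same for the moment, N m; "grip_width": finger opening in m.
Only numpy, scipy, OpenCV 4.12 (cv2) and the standard library are available. Lean on these libraries where they do the work, as an engineer would, in place of code of your own. Each camera call takes 0.05 s, during which the arm holds its last target.

## Working session

There is one attempt and no reset: what is moved stays moved. The work goes in short steps, Python scripts to look and compute and a tool call to move; the robot and the scene stay as the last step left them, time stands still between calls to the robot, and variables do not carry over. Pictures are saved under pics/ and viewed, and the job is handed in when it is done.

Besides the shell and the picture viewer there is one more tool, called after "Request:" by a JSON object that holds its "fn" and its "kwargs", one argument or row to a line. send_rows: Moves the arm, as the interface text tells. Its arguments: {"type":"object","properties":{"moves":{"type":"array"},"hand":{"type":"number"},"newtons":{"type":"number"}},"required":["moves"]}

```bash
mkdir -p pics
cat > h.py <<'E'
import numpy as np, cv2
from bench import r
def save(n,f=None):
    d=r.grab_frame(n); return d
def proj(d,P):
    P=np.atleast_2d(P); c=(d['world_to_cam']@np.c_[P,np.ones(len(P))].T)[:3]
    p=d['mtx']@np.array([c[0],-c[1],-c[2]]); return (p[:2]/p[2]).T
def ray(d,u,v):
    k=np.linalg.inv(d['mtx'])@[u,v,1]; k=np.array([k[0],-k[1],-k[2]])
    R=d['world_to_cam'][:3,:3];t=d['world_to_cam'][:3,3]
    return -R.T@t, R.T@k
def onz(d,u,v,z):
    o,k=ray(d,u,v); return o+k*(z-o[2])/k[2]
def tri(obs):
    A=np.zeros((3,3));b=np.zeros(3)
    for d,u,v in obs:
        o,k=ray(d,u,v);k/=np.linalg.norm(k);M=np.eye(3)-np.outer(k,k);A+=M;b+=M@o
    return np.linalg.solve(A,b)
E
python3 - <<'E'
from h import *
import pickle
print(r.get_obs(), r.grasp_offset)
D={}
for n in ['scene','top','wrist']:
    d=r.grab_frame(n);D[n]={k:np.array(d[k]) for k in('img','mtx','world_to_cam')}
    print(n,d.keys(),d['mtx'].tolist())
    cv2.imwrite(f'pics/{n}0.png',cv2.resize(d['img'][:,:,::-1],(768,576),interpolation=cv2.INTER_CUBIC))
pickle.dump(D,open('d0.pkl','wb'))
E
```

```text
{'clock': 0.0, 'joints': array([ 1.06690272,  0.47778231,  0.02234628,  1.55650097, -0.01152253,
        1.10930256, -0.08311104]), 'qvel': array([ 0.00129899,  0.00089896, -0.00137112, -0.00012171, -0.00098247,
        0.00039816, -0.00103903]), 'tau': array([-1.14070635e-04, -5.96453762e+01,  1.60783432e+00, -2.81201345e+01,
        1.24856411e-02,  9.33278556e-03, -1.89495915e-05]), 'tcp_pos': array([ 0.25996478, -0.62220546,  0.20341691]), 'orientation': array([-3.07851178e+00, -6.17298024e-01,  7.61950277e-04]), 'contact_force': array([ 0.35281001, -0.54777509,  0.08504645]), 'moment': array([-0.03943455,  0.01165004, -0.08414525]), 'grip_width': 0.08535030695058786} 0.0187
scene dict_keys(['img', 'mtx', 'world_to_cam']) [[359.63102617744346, 0.0, 251.1914265727146], [0.0, 359.63102617744346, 192.676983527492], [0.0, 0.0, 1.0]]
top dict_keys(['img', 'mtx', 'world_to_cam']) [[369.70141171601506, 0.0, 255.13970504673443], [0.0, 369.70141171601506, 194.29270680391195], [0.0, 0.0, 1.0]]
wrist dict_keys(['img', 'mtx', 'world_to_cam']) [[326.60260846228505, 0.0, 259.131385475443], [0.0, 326.60260846228505, 195.12583330394813], [0.0, 0.0, 1.0]]
```

View pics/scene0.png

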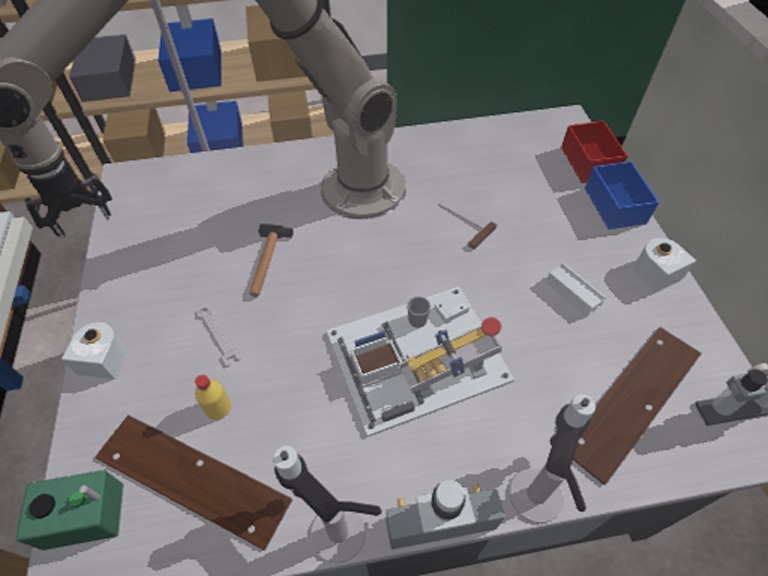

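View pics/top0.png

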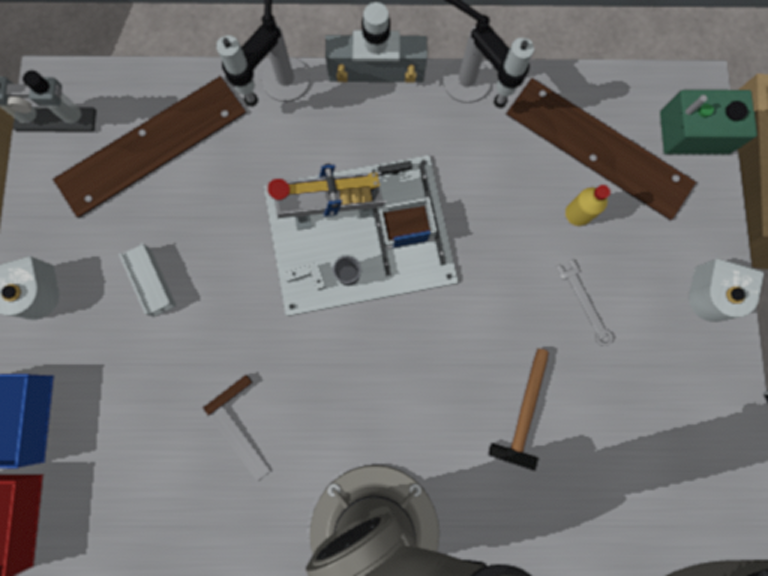

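View pics/wrist0.png

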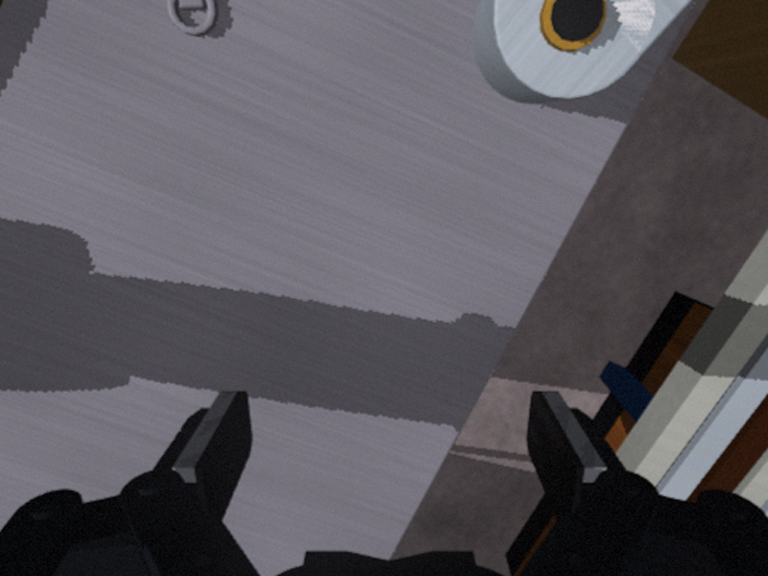

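The top view shows the feeder ahead of the base, with the red pad at about (279,189) and the tray and blue plate at about (408,225). I'll enlarge both views.

Run:
```python
from h import *
import pickle
D=pickle.load(open('d0.pkl','rb'))
def crop(n,x0,y0,w,h,s):
    i=D[n]['img'][y0:y0+h,x0:x0+w,::-1]
    i=cv2.resize(i,None,fx=s,fy=s,interpolation=cv2.INTER_CUBIC)
    for k in range(0,w,10): cv2.putText(i,str(x0+k),(k*s,10),0,.35,(0,0,255),1); cv2.line(i,(k*s,12),(k*s,18),(0,0,255),1)
    for k in range(10,h,10): cv2.putText(i,str(y0+k),(0,k*s+4),0,.35,(0,0,255),1); cv2.line(i,(24,k*s),(30,k*s),(0,0,255),1)
    cv2.imwrite(f'pics/{n}0c.png',i)
crop('top',170,98,140,115,5)
crop('scene',215,185,130,110,6)
```

```text
(no output)
```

View pics/top0c.png

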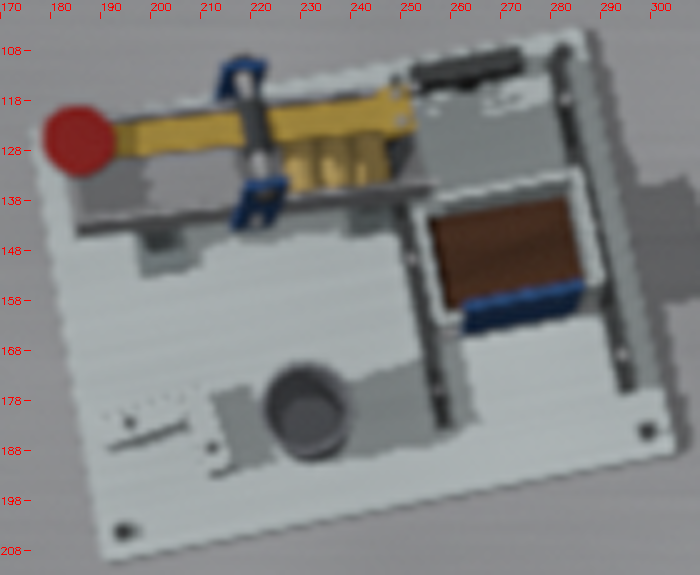

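View pics/scene0c.png

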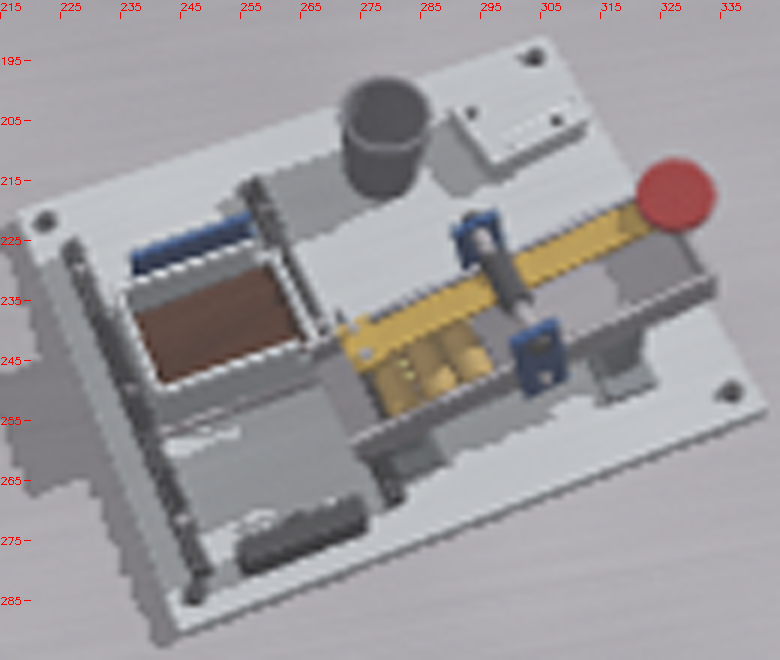

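Run:
```python
from h import *
import pickle
np.set_printoptions(precision=4,suppress=True)
D=pickle.load(open('d0.pkl','rb'));T=D['top'];S=D['scene']
pad=tri([(T,185.8,126),(S,327.8,217.5)]);print('pad',pad,onz(T,185.8,126,.151),onz(S,327.8,217.5,.151))
BL=onz(T,191.5,209.5,.01);BR=onz(T,305,188.5,.01);TR=onz(T,287,104,.01)
print(BL,BR,TR)
v=BL-BR;print('yaw',np.degrees(np.arctan2(-v[0],v[1])))
v=TR-BR;print('yaw',np.degrees(np.arctan2(v[1],v[0])))
for p,z in [((262.5,158.5),.08),((286.5,154),.08),((263,164.5),.014),((286.5,160.5),.014)]: print(p,onz(T,*p,z))
# rails: left rail
a,b=onz(T,289,106,.04),onz(T,304,176,.04)
print('scene plate', onz(S,237,227,.08),onz(S,257,221,.08))
```

```text
pad [0.5985 0.1702 0.1424] [0.5948 0.1664 0.151 ] [0.6035 0.1696 0.151 ]
[0.3944 0.168  0.01  ] [ 0.4571 -0.1618  0.01  ] [ 0.7196 -0.1128  0.01  ]
yaw 10.76209846179356
yaw 10.565007733903975
(262.5, 158.5) [ 0.5277 -0.0356  0.08  ]
(286.5, 154) [ 0.5409 -0.1023  0.08  ]
(263, 164.5) [ 0.528  -0.0389  0.014 ]
(286.5, 160.5) [ 0.5404 -0.1084  0.014 ]
scene plate [ 0.5445 -0.0996  0.08  ] [ 0.5342 -0.033   0.08  ]
```

```bash
cat >> h.py <<'E'
from scipy.spatial.transform import Rotation as Ro
YAW=np.radians(10.65)
hx=np.array([np.cos(YAW),np.sin(YAW),0]);hy=np.array([-np.sin(YAW),np.cos(YAW),0])
def to(P):
    o=r.get_obs();R=Ro.from_rotvec(o['orientation']).as_matrix()
    x=R[:,0];ang=np.degrees(np.arctan2(x[1],x[0]))
    print('tcp',o['tcp_pos'].round(4),'F',o['contact_force'].round(2),'xang',ang.round(2),'z',R[:,2].round(3),'t',o['clock'])
    print('delta tool mm',(1000*R.T@(np.array(P)-o['tcp_pos'])).round(1),'turn',(ang-np.degrees(YAW)).round(2))
E
python3 - <<'E'
from h import *
import pickle
D=pickle.load(open('d0.pkl','rb'));w=D['wrist']['world_to_cam']
o=r.get_obs();R=Ro.from_rotvec(o['orientation']).as_matrix()
print('cam in tool',R.T@(-w[:3,:3].T@w[:3,3]-o['tcp_pos']))
print('oil',onz(D['top'],390,139,.0))
to(np.array([.534,-.070,.2])-hx*.045)
E
```

```text
cam in tool [ 0.08406265 -0.00134946 -0.16838265]
oil [ 0.61266428 -0.42484397  0.        ]
tcp [ 0.26   -0.6224  0.2036] F [ 0.56 -0.07  0.61] xang 22.68 z [-0.001  0.001 -1.   ] t 0.15
delta tool mm [ 421.7 -413.4    4.2] turn 12.03
```

Request:
{"fn": "send_rows", "kwargs": {
  "moves": [20,-20,0,2,55,-54,0,4,95,-93,0,6,135,-132,0,8,175,-172,0,10,215,-211,0,12,255,-250,0,12,290,-285,0,12],
  "hand": 1,
  "newtons": 20
}}

```text
clock: 1.15
tcp_pos: [0.4185, -0.2459, 0.2044]
orientation: [-3.128, -0.294, -0.0]
contact_force: [0.8, -0.4, 0.3]
grip_width: 0.0002
```

Run:
```python
from h import *
to(np.array([.534,-.070,.2])-hx*.045)
```

```text
tcp [ 0.4185 -0.2459  0.2044] F [ 0.83 -0.38  0.26] xang 10.73 z [ 0.  0. -1.] t 1.15
delta tool mm [ 101.2 -151.4    4.5] turn 0.08
```

Request:
{"fn": "send_rows", "kwargs": {
  "moves": [20,-30,0,0,45,-68,0,0,71,-106,0,0,90,-138,0,0,97,-151,0,0,97,-151,0,0]
}}

```text
clock: 1.9
tcp_pos: [0.4852, -0.0816, 0.2042]
orientation: [3.128, 0.294, -0.001]
contact_force: [-0.3, -0.7, 0.1]
grip_width: -0.0002
```

Run:
```python
from h import *
to(np.array([.534,-.070,.065])-hx*.04)
import pickle
D={}
for n in ['scene','top','wrist']:
    d=r.grab_frame(n);D[n]={k:np.array(d[k]) for k in('img','mtx','world_to_cam')}
pickle.dump(D,open('d1.pkl','wb'))
cv2.imwrite('pics/w1.png',cv2.resize(D['wrist']['img'][:,:,::-1],(768,576),interpolation=cv2.INTER_CUBIC))
i=D['scene']['img'][155:275,200:340,::-1];cv2.imwrite('pics/s1.png',cv2.resize(i,None,fx=5,fy=5,interpolation=cv2.INTER_CUBIC))
```

```text
tcp [ 0.4852 -0.0816  0.2042] F [-0.34 -0.71  0.11] xang 10.75 z [-0. -0. -1.] t 1.9
delta tool mm [ 10.2  -2.3 139.2] turn 0.1
```

View pics/w1.png

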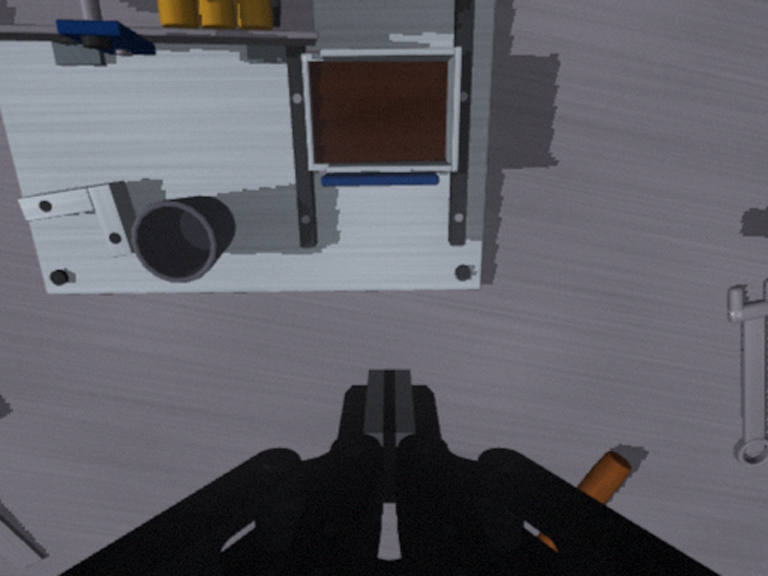

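View pics/s1.png

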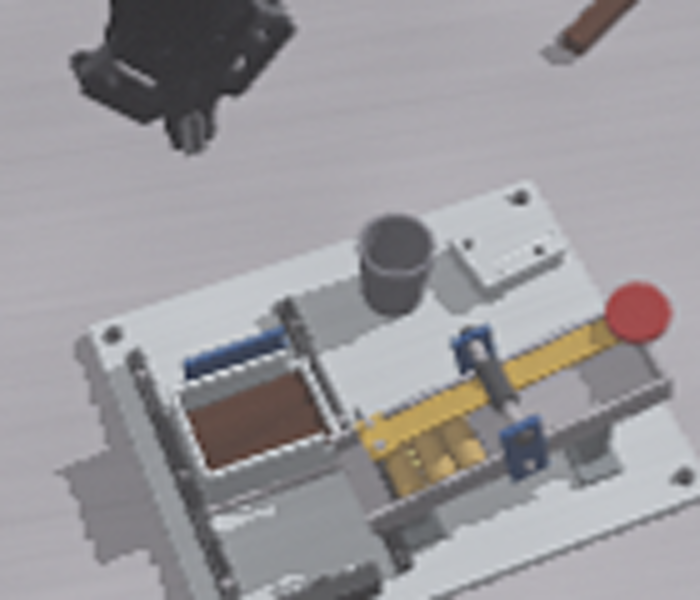

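Run:
```python
from h import *
import pickle
D=pickle.load(open('d1.pkl','rb'));W=D['wrist']
a,b=onz(W,322/1.5,186/1.5,.08),onz(W,438/1.5,185/1.5,.08);print(a,b,(a+b)/2,np.linalg.norm(a-b))
v=a-b;print(np.degrees(np.arctan2(-v[0],v[1])))
print('cup',onz(W,175/1.5,240/1.5,.06))
P=(a+b)/2
to(np.r_[P[:2],.065]-hx*.03)
```

```text
[ 0.52492034 -0.03495846  0.08      ] [ 0.53793256 -0.10189046  0.08      ] [ 0.53142645 -0.06842446  0.08      ] 0.06818512174997284
11.001611023849822
cup [0.47026124 0.056538   0.06      ]
tcp [ 0.4847 -0.0836  0.2043] F [-0.09 -0.67 -0.67] xang 10.53 z [-0.001 -0.001 -1.   ] t 2.05
delta tool mm [ 18.8  -6.4 139.2] turn -0.12
```

Request:
{"fn": "send_rows", "kwargs": {
  "moves": [5,-2,30,0,8,-3,75,0,8,-3,115,0,8,-3,134,0,8,-3,139,0,15,-3,139,0,22,-3,139,0,28,-3,139,0]
}}

```text
clock: 3.05
tcp_pos: [0.5137, -0.0735, 0.0663]
orientation: [3.128, 0.292, 0.003]
contact_force: [-0.3, 0.1, 0.2]
grip_width: 0.0003
```

Request:
{"fn": "send_rows", "kwargs": {
  "moves": [6,0,0,0,13,0,0,0,20,0,0,0,27,0,0,0,34,0,0,0,41,0,0,0,48,0,0,0,54,0,0,0]
}}

```text
clock: 4.05
tcp_pos: [0.5658, -0.0635, 0.0654]
orientation: [-3.128, -0.292, -0.0]
contact_force: [-0.4, 0.5, -0.5]
grip_width: 0.0001
```

```bash
cat > look.py <<'E'
from h import *
import pickle,sys
t=sys.argv[1]
D={}
for n in ['scene','top','wrist']:
    d=r.grab_frame(n);D[n]={k:np.array(d[k]) for k in('img','mtx','world_to_cam')}
pickle.dump(D,open(f'd{t}.pkl','wb'))
a=cv2.resize(D['scene']['img'][165:295,210:345,::-1],(540,520),interpolation=cv2.INTER_CUBIC)
b=cv2.resize(D['wrist']['img'][:,:,::-1],(512,384))
cv2.imwrite(f'pics/s{t}.png',a);cv2.imwrite(f'pics/w{t}.png',b)
to([.6,.168,.2])
E
python3 look.py 2
```

```text
tcp [ 0.5656 -0.0634  0.0654] F [0.04 0.3  0.24] xang 10.69 z [ 0.  0. -1.] t 4.2
delta tool mm [  76.8 -221.  -134.6] turn 0.04
```

View pics/s2.png

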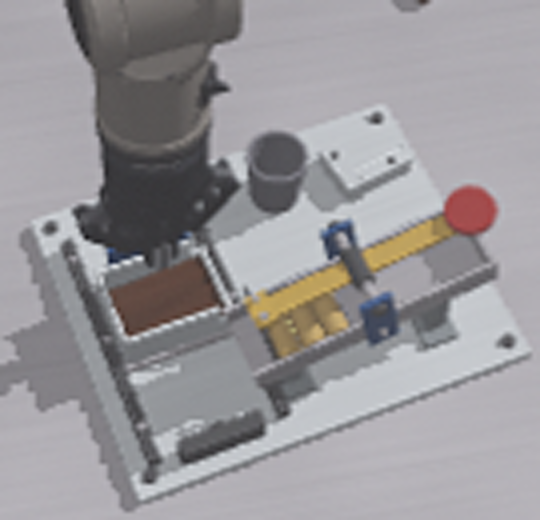

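View pics/w2.png

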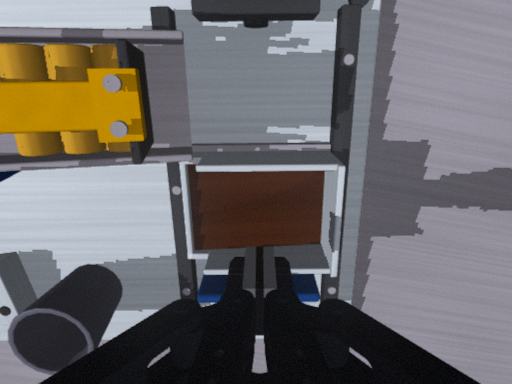

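Run:
```python
from h import *
import pickle
A=pickle.load(open('d1.pkl','rb'));B=pickle.load(open('d2.pkl','rb'))
f=lambda i:cv2.resize(i[100:195,230:310,::-1],None,fx=4.5,fy=4.5,interpolation=cv2.INTER_CUBIC)
cv2.imwrite('pics/cmp.png',np.hstack([f(A['top']['img']),f(B['top']['img'])]))
g=lambda i:cv2.resize(i[195:285,210:300,::-1],None,fx=4.4,fy=4.4,interpolation=cv2.INTER_CUBIC)
cv2.imwrite('pics/cmps.png',np.hstack([g(A['scene']['img']),g(B['scene']['img'])]))
print(r.get_obs()['contact_force'],r.get_obs()['tau'])
```

```text
[0.03540439 0.29564492 0.24315322] [-1.33490944e-01 -5.30361879e+01 -2.05109328e+00 -2.16574949e+01
  1.03382708e-02 -3.35448235e-02 -7.12592257e-03]
```

View pics/cmp.png

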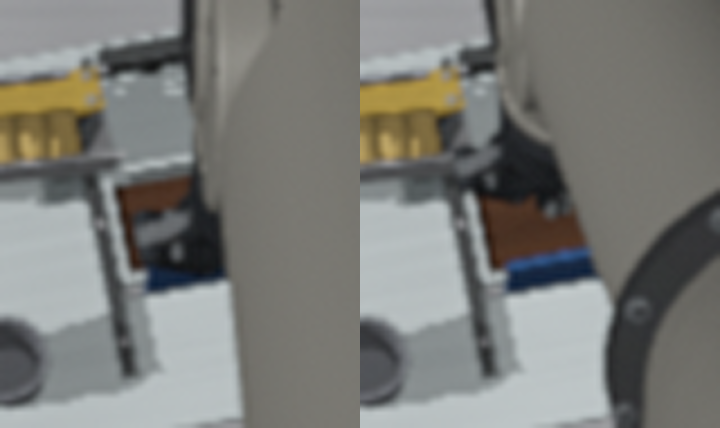

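View pics/cmps.png

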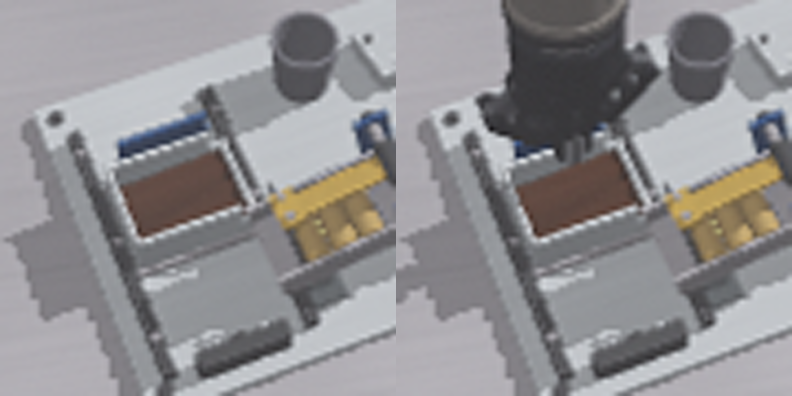

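Run:
```python
from h import *
import pickle
np.set_printoptions(precision=4,suppress=True)
for t,tcp in (('1',[.4852,-.0816,.2042]),('2',[.5656,-.0634,.0654])):
    B=pickle.load(open(f'd{t}.pkl','rb'))
    for n in B: print(t,n,proj(B[n],tcp))
B=pickle.load(open('d2.pkl','rb'));W=B['wrist']
for z in (.08,.07,.06): print(z,onz(W,199,281,z),onz(W,318,281,z),onz(W,199,299,z))
w=pickle.load(open('d2.pkl','rb'))['wrist']['world_to_cam'];print(-w[:3,:3].T@w[:3,3])
f=lambda i:cv2.resize(i[220:360,170:350,::-1],None,fx=4.4,fy=4.4,interpolation=cv2.INTER_CUBIC)
cv2.imwrite('pics/w2c.png',f(W['img']))
g=lambda i:cv2.resize(i[205:245,225:280,::-1],None,fx=12,fy=12,interpolation=cv2.INTER_CUBIC)
cv2.imwrite('pics/s2c.png',g(B['scene']['img']))
```

```text
1 scene [[237.9739 188.1045]]
1 top [[282.9931 161.6017]]
1 wrist [[258.2074 235.5256]]
2 scene [[249.4245 233.1772]]
2 top [[272.1549 146.9843]]
2 wrist [[261.1763 237.5975]]
0.08 [ 0.5405 -0.0333  0.08  ] [ 0.5526 -0.0976  0.08  ] [ 0.5288 -0.0348  0.08  ]
0.07 [ 0.5335 -0.0325  0.07  ] [ 0.5464 -0.1009  0.07  ] [ 0.521 -0.034  0.07 ]
0.06 [ 0.5265 -0.0316  0.06  ] [ 0.5401 -0.1042  0.06  ] [ 0.5133 -0.0333  0.06  ]
[ 0.6481 -0.0467  0.234 ]
```

View pics/w2c.png

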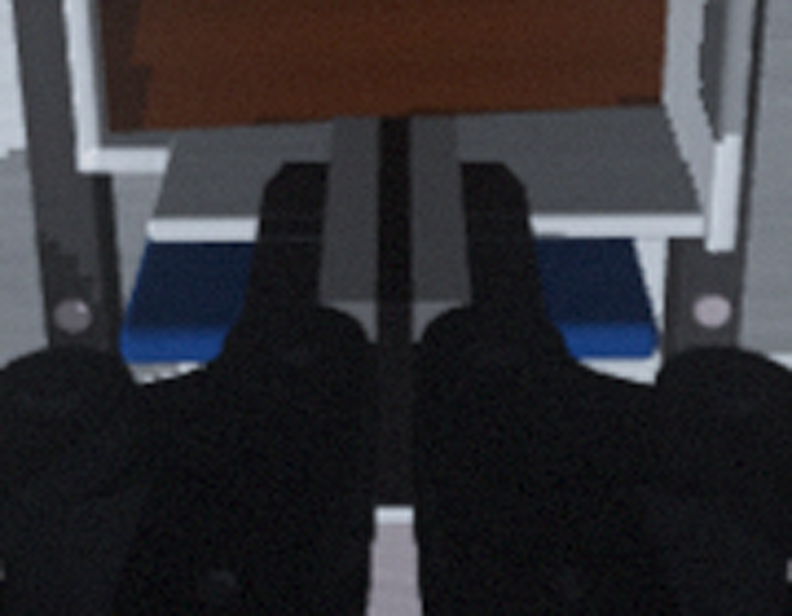

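View pics/s2c.png

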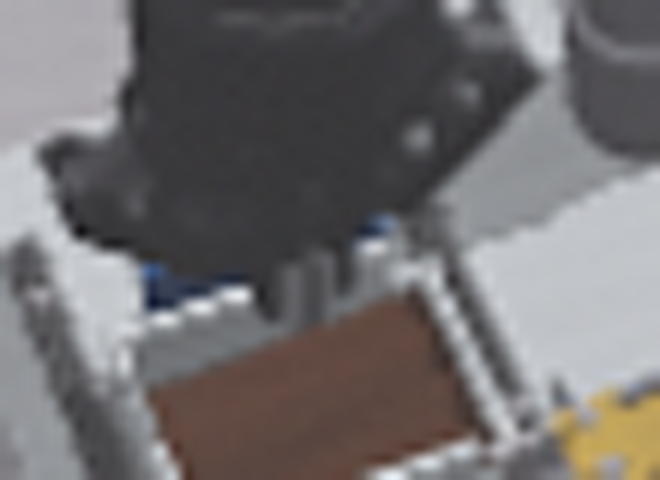

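Run:
```python
from h import *
import pickle
A=pickle.load(open('d1.pkl','rb'));B=pickle.load(open('d2.pkl','rb'))
c=[]
i=A['wrist']['img'][100:140,190:310,::-1];c.append(cv2.resize(i,None,fx=6,fy=6,interpolation=cv2.INTER_CUBIC))
i=B['wrist']['img'][260:310,190:330,::-1];c.append(cv2.resize(i,None,fx=5.1429,fy=5.1429,interpolation=cv2.INTER_CUBIC))
m=[x[:, :720] for x in c]
cv2.imwrite('pics/pl.png',np.vstack([np.pad(x,((0,0),(0,720-x.shape[1]),(0,0))) for x in m]))
```

```text
(no output)
```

View pics/pl.png

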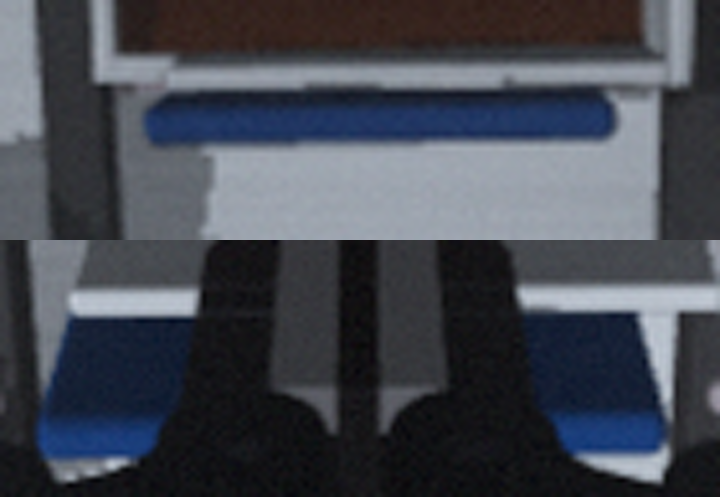

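Run:
```python
from h import *
import pickle
np.set_printoptions(precision=4,suppress=True)
A=pickle.load(open('d1.pkl','rb'))['wrist'];B=pickle.load(open('d2.pkl','rb'))['wrist']
print(tri([(A,214.5,123.8),(B,197.8,301.8)]),tri([(A,292,123.8),(B,319.3,301.8)]))
for z in(.08,.07): print(onz(B,197.8,301.8,z),onz(B,319.3,301.8,z),onz(A,214.5,123.8,z),onz(A,292,123.8,z))
o=r.get_obs();print(o['tcp_pos'],o['joints'])
```

```text
[ 0.5247 -0.0343  0.0772] [ 0.5373 -0.1025  0.077 ]
[ 0.5268 -0.0344  0.08  ] [ 0.5394 -0.1016  0.08  ] [ 0.5251 -0.0348  0.08  ] [ 0.5375 -0.102   0.08  ]
[ 0.5189 -0.0336  0.07  ] [ 0.5324 -0.1051  0.07  ] [ 0.5236 -0.0337  0.07  ] [ 0.5365 -0.1032  0.07  ]
[ 0.5656 -0.0634  0.0654] [ 0.1881  0.4867 -0.2378  1.9154  0.1609  0.7577 -1.5246]
```

Run:
```python
from h import *
import pickle
np.set_printoptions(precision=3,suppress=True)
B=pickle.load(open('d2.pkl','rb'));W=B['wrist']
o=r.get_obs();R=Ro.from_rotvec(o['orientation']).as_matrix()
for x in(-.011,0,.011):
  for d in (0,.01,.02,.03):
    P=o['tcp_pos']+R@[x,0,-d];print(x,d,proj(W,P)[0],proj(B['scene'],P)[0])
w=W['world_to_cam'];print('look dir in tool',R.T@(-w[2,:3]))
```

```text
-0.011 0 [261.193 254.634] [248.213 230.372]
-0.011 0.01 [261.301 263.651] [248.142 228.793]
-0.011 0.02 [261.421 273.661] [248.069 227.191]
-0.011 0.03 [261.555 284.836] [247.996 225.566]
0 0 [261.22  237.625] [249.413 233.176]
0 0.01 [261.332 245.92 ] [249.35  231.609]
0 0.02 [261.456 255.147] [249.285 230.018]
0 0.03 [261.595 265.474] [249.22  228.405]
0.011 0 [261.248 219.947] [250.626 236.011]
0.011 0.01 [261.363 227.453] [250.571 234.455]
0.011 0.02 [261.492 235.821] [250.515 232.876]
0.011 0.03 [261.637 245.21 ] [250.458 231.275]
look dir in tool [-0.328 -0.     0.945]
```

The slide hasn't moved. The fingertips passed over the plate, so the real tips sit about 25–30 mm above the nominal TCP. I'll back off, go lower and offset a little to -y.

Request:
{"fn": "send_rows", "kwargs": {
  "moves": [0,0,-20,0,-30,4,-25,0,-60,8,-25,0,-85,10,-25,0,-90,10,-15,0,-90,10,5,0,-90,10,20,0,-90,10,23,0]
}}

```text
clock: 5.2
tcp_pos: [0.4783, -0.0897, 0.0411]
orientation: [-3.127, -0.293, 0.003]
contact_force: [0.1, 0.1, -0.2]
grip_width: -0.0001
```

```bash
python3 look.py 3
```

```text
tcp [ 0.4791 -0.0899  0.0424] F [0.12 0.21 0.26] xang 10.69 z [ 0.  0. -1.] t 5.35
delta tool mm [ 166.6 -231.  -157.5] turn 0.04
```

View pics/s3.png

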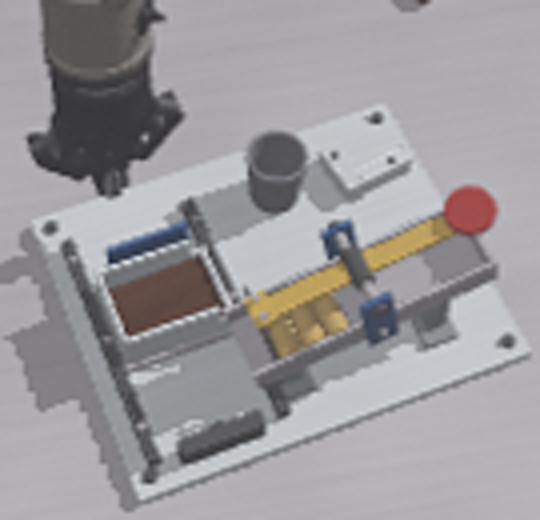

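View pics/w3.png

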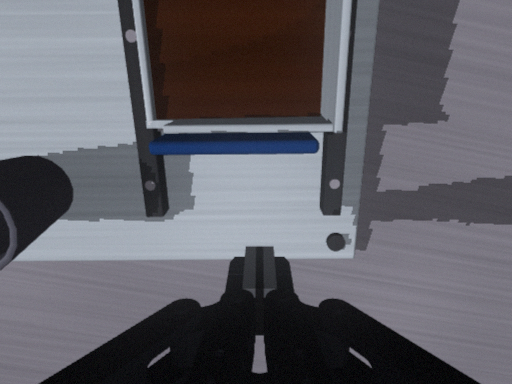

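Request:
{"fn": "send_rows", "kwargs": {
  "moves": [10,0,0,0,22,0,0,0,32,0,0,0,40,0,0,0,46,0,0,0,52,0,0,0,58,0,0,0,64,0,0,0]
}}

```text
clock: 6.35
tcp_pos: [0.5413, -0.0781, 0.0422]
orientation: [-3.128, -0.292, 0.002]
contact_force: [-2.9, -0.3, 0.4]
grip_width: 0.0001
```

```bash
python3 look.py 4
```

```text
tcp [ 0.5425 -0.0781  0.0424] F [-0.23 -0.1   0.2 ] xang 10.69 z [ 0.001  0.    -1.   ] t 6.5
delta tool mm [ 102.3 -231.1 -157.5] turn 0.04
```

View pics/s4.png

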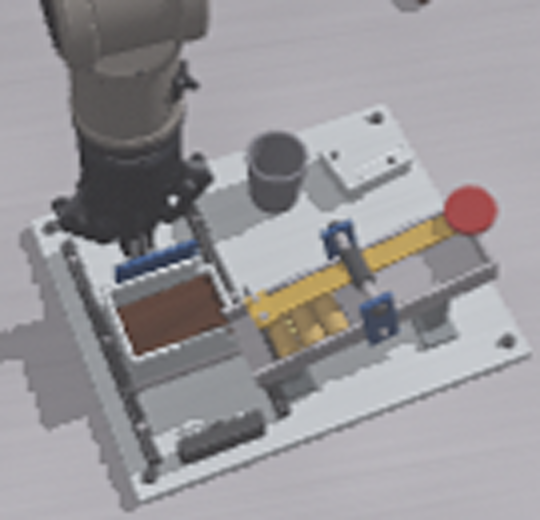

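View pics/w4.png

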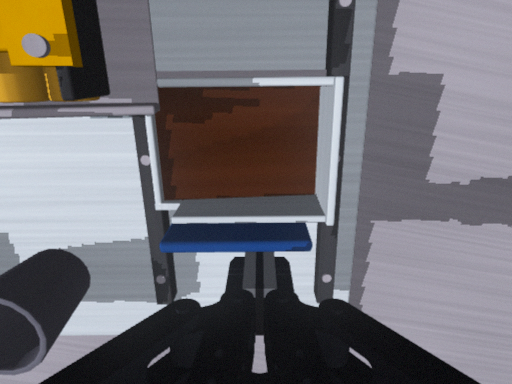

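The slide is now being pushed, at about 2.9 N. I'll continue.

Request:
{"fn": "send_rows", "kwargs": {
  "moves": [6,0,0,0,12,0,0,0,18,0,0,0,24,0,0,0,29,0,0,0,33,0,0,0,36,0,0,0,39,0,0,0]
}}

```text
clock: 7.5
tcp_pos: [0.5801, -0.0708, 0.0424]
orientation: [-3.128, -0.292, 0.0]
contact_force: [-1.5, 0.9, 1.5]
grip_width: 0.0
```

```bash
python3 look.py 5
```

```text
tcp [ 0.5805 -0.0709  0.0425] F [-0.03  0.35 -1.34] xang 10.68 z [ 0.001  0.    -1.   ] t 7.65
delta tool mm [  63.6 -231.1 -157.5] turn 0.03
```

View pics/s5.png

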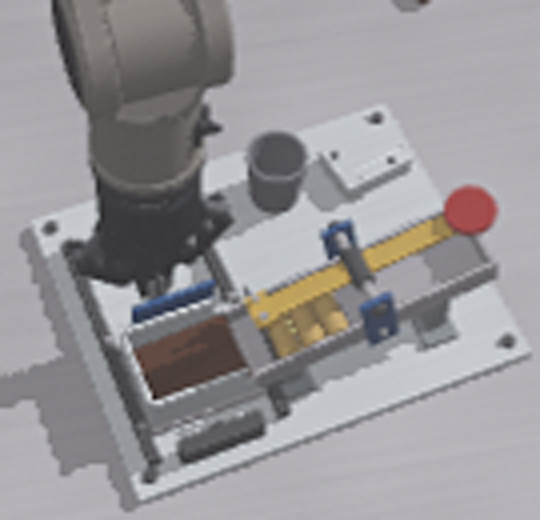

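View pics/w5.png

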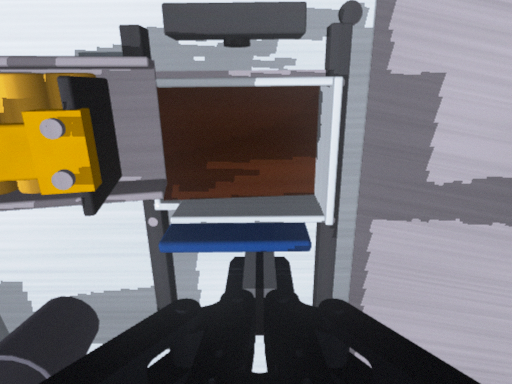

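Not home yet: the end stop is still a little beyond the tray. I'll continue in small steps.

Request:
{"fn": "send_rows", "kwargs": {
  "moves": [2,0,0,0,4,0,0,0,6,0,0,0,8,0,0,0,10,0,0,0,12,0,0,0]
}}

```text
clock: 8.4
tcp_pos: [0.592, -0.0687, 0.0425]
orientation: [3.128, 0.292, 0.0]
contact_force: [-2.4, 1.0, 1.7]
grip_width: -0.0
```

Request:
{"fn": "send_rows", "kwargs": {
  "moves": [2,0,0,0,4,0,0,0,6,0,0,0]
}}

```text
clock: 8.78
tcp_pos: [0.5925, -0.0688, 0.0418]
orientation: [3.127, 0.291, -0.017]
contact_force: [-21.0, -1.2, 16.3]
grip_width: -0.0001
```

Request:
{"fn": "send_rows", "kwargs": {
  "moves": [2,0,0,0,4,0,0,0]
}}

```text
clock: 9.02
tcp_pos: [0.5923, -0.0689, 0.0414]
orientation: [3.127, 0.29, -0.029]
contact_force: [-29.5, -1.7, 26.0]
grip_width: -0.0003
```

```bash
python3 look.py 6
```

```text
tcp [ 0.5923 -0.0689  0.0413] F [-26.09  -1.19  21.3 ] xang 10.58 z [-0.018 -0.003 -1.   ] t 9.175
delta tool mm [  48.2 -231.6 -159.5] turn -0.07
```

View pics/w6.png

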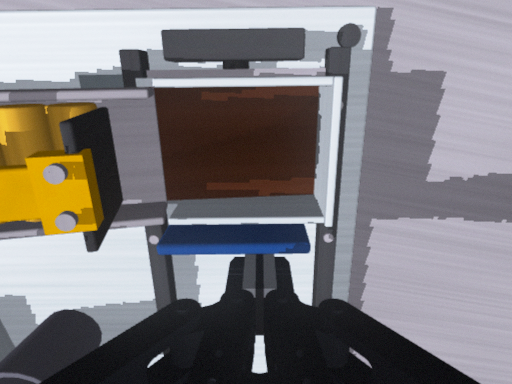

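The slide is against its stop: about 26 N with no further motion. I'll retract, lift and go above the pad.

Request:
{"fn": "send_rows", "kwargs": {
  "moves": [-6,0,0,0,-14,0,0,0,-28,0,0,0,-44,0,-5,0,-56,0,-30,0,-58,0,-75,0,-58,0,-120,0,-58,0,-150,0]
}}

```text
clock: 10.18
tcp_pos: [0.5447, -0.0779, 0.1951]
orientation: [3.127, 0.292, 0.005]
contact_force: [-0.1, -0.8, -0.2]
grip_width: 0.0002
```

```bash
python3 look.py 7
```

```text
tcp [ 0.5453 -0.078   0.1944] F [ 0.22 -0.61 -0.61] xang 10.65 z [ 0.004 -0.001 -1.   ] t 10.325
delta tool mm [  99.3 -231.6   -5.5] turn 0.0
```

View pics/w7.png

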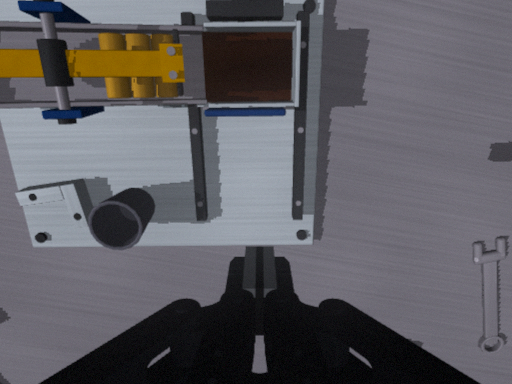

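View pics/s7.png

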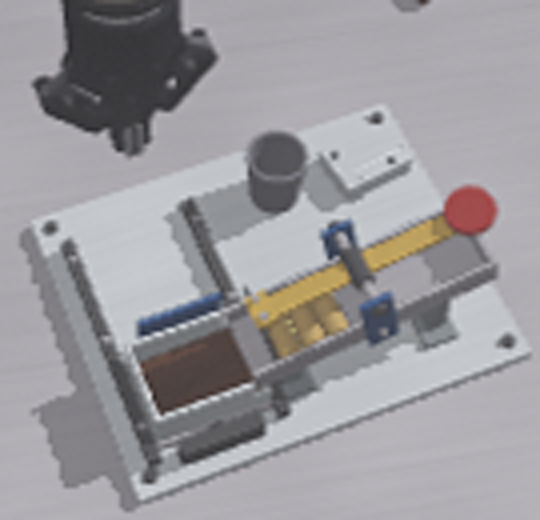

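The tray is home against its stop and aligned with the chute. Next, over to the pad.

Request:
{"fn": "send_rows", "kwargs": {
  "moves": [5,-15,-20,0,20,-55,-35,0,38,-95,-40,0,56,-135,-40,0,72,-172,-40,0,83,-205,-40,0,83,-225,-40,0,84,-231,-40,0]
}}

```text
clock: 11.32
tcp_pos: [0.5832, 0.1655, 0.2316]
orientation: [3.127, 0.295, -0.003]
contact_force: [0.7, -0.3, -0.1]
grip_width: 0.0
```

```bash
python3 look.py 8
```

```text
tcp [0.5843 0.1634 0.2322] F [ 0.55 -1.51 -0.46] xang 10.6 z [-0.    -0.001 -1.   ] t 11.475
delta tool mm [16.3 -1.6 32.2] turn -0.05
```

View pics/w8.png

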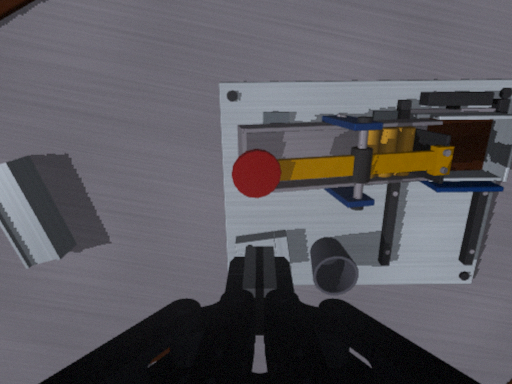

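View pics/s8.png

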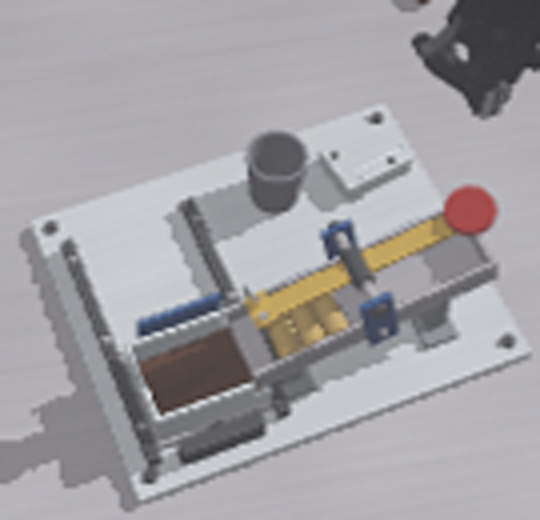

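Run:
```python
from h import *
import pickle
np.set_printoptions(precision=4,suppress=True)
D=pickle.load(open('d0.pkl','rb'));W=pickle.load(open('d8.pkl','rb'))['wrist']
print(tri([(W,256.5,173.5),(D['top'],185.8,126),(D['scene'],327.8,217.5)]),onz(W,256.5,173.5,.151))
to(tri([(W,256.5,173.5),(D['top'],185.8,126),(D['scene'],327.8,217.5)]))
```

```text
[0.5977 0.17   0.1434] [0.5982 0.1702 0.151 ]
tcp [0.5843 0.1634 0.2322] F [ 0.55 -1.51 -0.46] xang 10.6 z [-0.    -0.001 -1.   ] t 11.475
delta tool mm [14.5 -4.1 88.8] turn -0.05
```

Request:
{"fn": "send_rows", "kwargs": {
  "moves": [8,-2,10,0,15,-4,30,0,15,-4,50,0,15,-4,65,0,15,-4,72,0,15,-4,76,0,15,-4,76,0]
}}

```text
clock: 12.35
tcp_pos: [0.5985, 0.1717, 0.1566]
orientation: [-3.128, -0.292, -0.001]
contact_force: [0.5, -0.5, 0.1]
grip_width: 0.0001
```

Request:
{"fn": "send_rows", "kwargs": {
  "moves": [0,0,3,0,0,0,6,0,0,0,9,0,0,0,12,0,0,0,12,0]
}}

```text
clock: 12.98
tcp_pos: [0.5981, 0.1716, 0.144]
orientation: [3.128, 0.292, -0.001]
contact_force: [0.1, 0.0, 0.6]
grip_width: -0.0003
```

```bash
python3 look.py 9
```

```text
tcp [0.5984 0.1717 0.1445] F [ 0.21 -0.09  0.26] xang 10.67 z [ 0.  0. -1.] t 13.125
delta tool mm [  0.9   3.9 -55.5] turn 0.02
```

View pics/w9.png

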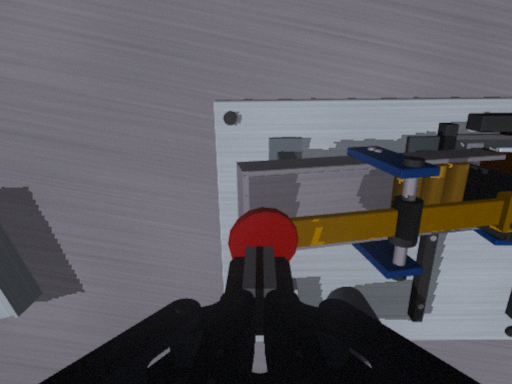

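View pics/s9.png

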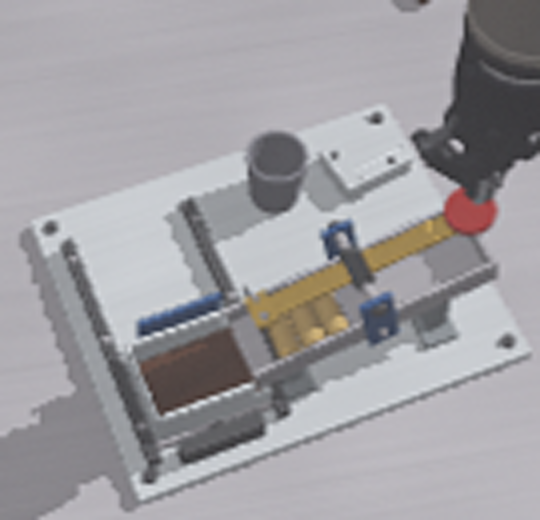

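Request:
{"fn": "send_rows", "kwargs": {
  "moves": [0,0,3,0,0,0,6,0,0,0,9,0,0,0,12,0]
}}

```text
clock: 13.62
tcp_pos: [0.5983, 0.1716, 0.1321]
orientation: [3.128, 0.292, -0.0]
contact_force: [0.3, -0.0, 1.1]
grip_width: 0.0
```

Request:
{"fn": "send_rows", "kwargs": {
  "moves": [0,0,3,0,0,0,6,0,0,0,9,0,0,0,12,0]
}}

```text
clock: 14.12
tcp_pos: [0.5985, 0.1723, 0.1206]
orientation: [-3.127, -0.293, -0.001]
contact_force: [-0.4, 1.5, 1.9]
grip_width: 0.0002
```

Request:
{"fn": "send_rows", "kwargs": {
  "moves": [0,0,3,0,0,0,6,0,0,0,6,0]
}}

```text
clock: 14.5
tcp_pos: [0.5985, 0.1716, 0.1142]
orientation: [-3.128, -0.292, -0.0]
contact_force: [0.5, 1.2, 1.7]
grip_width: -0.0002
```

```bash
python3 look.py 10
```

```text
tcp [0.5983 0.1712 0.1143] F [-0.48  1.59  1.96] xang 10.66 z [-0.    -0.001 -1.   ] t 14.65
delta tool mm [  1.    3.5 -85.7] turn 0.01
```

View pics/w10.png

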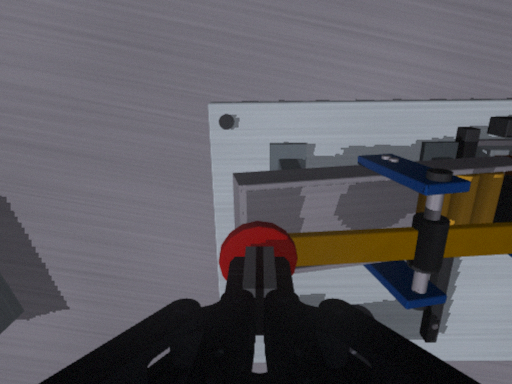

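View pics/s10.png

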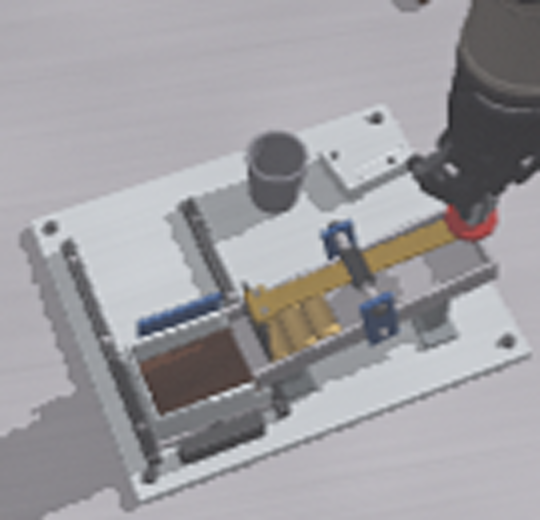

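The tip is on the pad and the gate is starting to lift. I'll press nearly to the stop and hold.

Request:
{"fn": "send_rows", "kwargs": {
  "moves": [0,0,5,0,0,0,10,0,0,0,14,0,0,0,16,0,0,0,16,0,0,0,16,0,0,0,16,0,0,0,16,0]
}}

```text
clock: 15.65
tcp_pos: [0.5984, 0.1718, 0.0986]
orientation: [-3.128, -0.292, -0.0]
contact_force: [-0.8, 4.1, 4.5]
grip_width: -0.0001
```

Request:
{"fn": "send_rows", "kwargs": {
  "moves": [0,0,0,0,0,0,0,0,0,0,0,0,0,0,0,0,0,0,0,0,0,0,0,0,0,0,0,0,0,0,0,0]
}}

```text
clock: 16.65
tcp_pos: [0.5984, 0.1716, 0.0984]
orientation: [-3.128, -0.292, -0.0]
contact_force: [-0.7, 4.7, 4.1]
grip_width: 0.0002
```

```bash
python3 look.py 11
```

```text
tcp [0.5984 0.1716 0.0984] F [-0.25  4.87  4.3 ] xang 10.67 z [ 0.  0. -1.] t 16.8
delta tool mm [   0.9    3.9 -101.6] turn 0.02
```

View pics/s11.png

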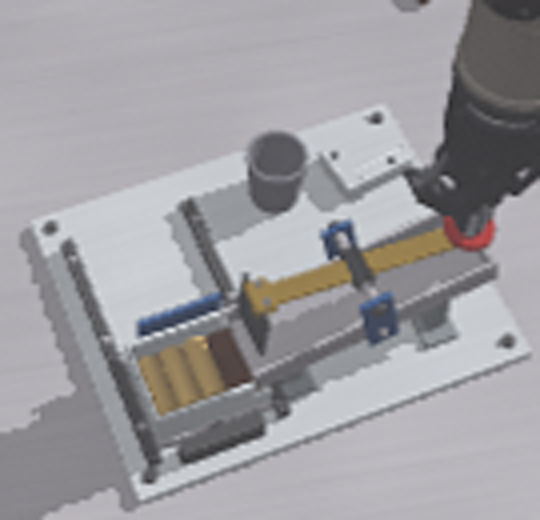

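View pics/w11.png

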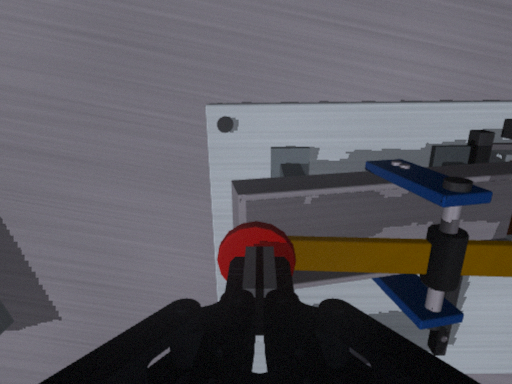

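All three pins lie side by side in the tray. I'll release smoothly and lift clear.

Request:
{"fn": "send_rows", "kwargs": {
  "moves": [0,0,-4,0,0,0,-9,0,0,0,-14,0,0,0,-20,0,0,0,-26,0,0,0,-35,0,0,0,-60,0,0,0,-100,0]
}}

```text
clock: 17.8
tcp_pos: [0.5968, 0.1717, 0.1979]
orientation: [3.128, 0.294, -0.006]
contact_force: [-0.0, -1.4, 1.4]
grip_width: -0.0002
```

Request:
{"fn": "send_rows", "kwargs": {
  "moves": [-30,0,0,0,-60,0,0,0,-90,0,0,0,-100,0,0,0,-100,0,0,0,-100,0,0,0]
}}

```text
clock: 18.55
tcp_pos: [0.501, 0.1534, 0.1986]
orientation: [-3.128, -0.292, -0.001]
contact_force: [0.4, 0.7, -0.1]
grip_width: 0.0
```

```bash
python3 look.py 12
```

```text
tcp [0.5007 0.1533 0.1983] F [ 0.7  -0.16 -0.67] xang 10.67 z [-0.  0. -1.] t 18.7
delta tool mm [100.3   3.9  -1.7] turn 0.02
```

View pics/s12.png

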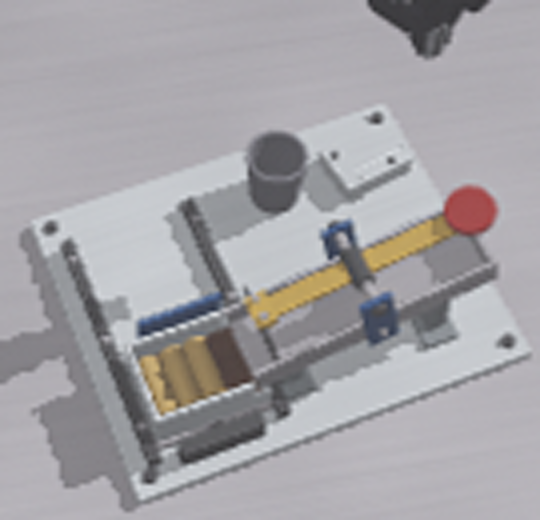

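View pics/w12.png

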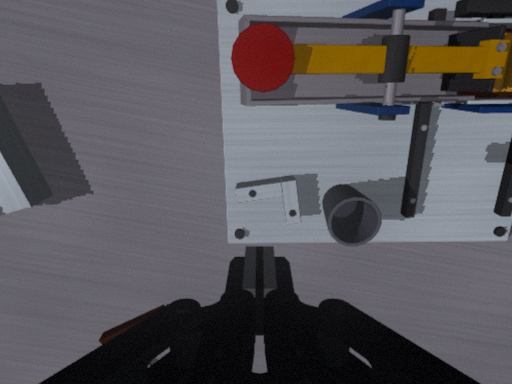

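The pad is back at its starting pixel, the gate is down, the pins are in the tray, the slide is home and the arm is clear.

```bash
python3 -c "
from bench import r
print(r.hand_in())"
```

```text
the job is handed in; nothing more can be done
None
```

I pushed the slide home, held the red pad down until all three pins had rolled into the tray, then released it and handed in at about 18.7 s. No verdict was reported, so this rests on the pictures and forces.

**What I did**
- **Slide:** I pushed the slide with the shut fingertips until it met its end stop, where the force rose to about 26–30 N along x with no further motion.
- **Pad:** I pressed it down about 25 mm at about 4.5 N vertical and held it for roughly 2 s. The picture then showed all three pins side by side in the tray.
- **Release:** I let the pad up in small steps and drew the arm clear.

**Last checks**
- The last scene picture shows the slide at its stop, the pins in the tray, the gate down and the pad back where it started.
- The cup and the cleat look unmoved. I did not recheck the mallet, wrench, oil, square and profile closely, but the arm stayed away from them.
- The contact force was back to noise level, under 1 N.

**What disagreed**
- **First push:** at a nominal height of 65 mm the fingers went over the 80 mm plate and the slide did not move. The real tips seem to sit about 25–30 mm above the reported tool point; first contact with the pad, at a reported height of roughly 120 mm, agreed. I repeated the push lower, and no harm showed in the pictures.
- **Stop force:** while the slide was against its stop, an upward force of up to 26 N also appeared. I think it was friction on the plate, but I did not check.

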